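Click the coffee grinder to the orange setting and start it

ROBOT

A 6-joint arm with a two-finger parallel gripper is mounted at the origin on a cart in front of the work surface, level with it; the furniture and walls round the work are solid. World frame = base frame: x ahead of the robot, y to its left, z up, the work surface at z = 0. Lengths are in mm, angles in rad, forces in N, time in s.
With the tool pointing down it reaches from about 275 to 1000 mm from the base axis. Payload 8.4 kg.
Tool frame: the origin (TCP) lies midway between the tips of the shut fingers; the grasp point (between the pads) lies 19 mm behind it; z points along the fingers, y is the line along which they close (so a half turn about z gives the same grasp; the last joint's range is limited). The gripper opens to 85 mm and grips with 20 to 120 N. Pads are 22 mm wide; open, the fingers measure 114 mm over their backs; the gripper's body (76 mm by 85 mm) begins 54 mm behind the grasp point. The pads swing forward as they close: fully open they stand 13 mm farther back than shut.
Start: joints at [-1.339, 0.353, 1.633, -0, 1.155, -0.002], TCP at [144.796, -607.998, 231.281] pointing down, gripper open.
Joint ranges: [-2.63, 2.63], [-0.92, 2.1], [0.06, 2.66], [-1.3, 4.44], [0, 2.69], [-3.02, 3.02]. Speed limits (rad/s): [2.22, 2.22, 2.79, 3.14, 3.14, 3.14].

INTERFACE

Orientations are given as [roll, pitch, yaw] about the fixed x, y, z axes, in that order (R = Rz(yaw) Ry(pitch) Rx(roll)).
In Python, from rig import telemetry, optics, r gives the robot as it stands.
- The arm moves only by the tool play_rows, never from a script. Its arguments are lists of equal length, an entry for each row: "dp": the shift along the tool's x, y, z in units of 40 mm (1.0 is 40 mm), a list of three; "rot": the turn, a rotation vector about the tool's x, y, z in units of 6 degrees (1.0 is 6 degrees), a list of three. In form: {"dp": [[tx, ty, tz], ...], "rot": [[ax, ay, az], ...]}. A call has 1 to 5 rows; each row is the pose to reach, as a shift and turn from the pose commanded when the call began, along the tool's axes at that moment; what a row does not reach only later rows make up. A row lasts 1/12 s, in which the tool goes at most 41.7 mm and 7.16 degrees, less where a joint would pass 70% of its speed; a pose out of reach is approached as far as the arm can. A call with a gripper value outside its range is refused whole. "fingers" is the opening, from 0 (shut) to 1 (fully open), set as the call begins (left out, the last holds). The fingers move at their own pace and stop on an object; "grip_force" is the grip in N (left out, the last holds). Time passes only in rows, so rows that repeat a pose let the fingers close. It gives the time, the measured TCP pose, the force, the opening and the grip force at its end, in the units of the state.
- telemetry.sense(): the state, without advancing time (a new reading comes with each control period).
- optics.grab_frame(name): name is "side" or "top" or "wrist"; returns a dict with "color" (480x640x3 uint8, red, green, blue), "mtx" (3x3 intrinsics, pixels), "D" ([k1, k2, p1, p2, k3] as OpenCV has them; the pictures are not rectified), "R" (3x3) and "t" (3): a world point X has camera coordinates R X + t; the wrist camera has in their place "mount" (4x4, takes a point from camera to tool coordinates, whose origin is the TCP and whose axes are the flange's). Camera axes: x right, y down, z forward; pixel columns grow to the right and rows downward; lengths in mm; the calibration is good to about 2 mm. A picture is of the moment at which its call begins: read the wrist's pose just before it. There is no depth.
- r.sign_off(): hands the job in; it is judged then, once.
The state is a dict: "clock": time; "qpos": joint angles; "qvel": joint speeds; "joint_efforts": joint torques, N m; "eef_pos": TCP position; "tcp_rot": TCP orientation; "contact_force": force on the tool from outside, world axes, zero at the start; "wrist_torque": the same for the moment, N m; "opening": opening from 0.0 (shut) to 1.0 (fully open); "grasp_force": force on a finger pad.
Only numpy, scipy, OpenCV 4.12 (cv2) and the standard library are available. Lean on these libraries where they do the work, as an engineer would, in place of code of your own. Each camera call takes 0.05 s, during which the arm holds its last target. There are 200 camera calls.

TASK

Get the coffee grinder going at the right grind: flick the scalloped edge of its grind wheel round with a fingertip, anticlockwise as seen from above (coarser), click by click until it rests with the orange dot at the red pointer - do not run past it, because with beans between the burrs the wheel must not be wound back. Then press the round start button fully down and let go. Pinch and lift nothing, and do not shove the grinder or the mug, jar and teaspoon beside it.

Things in the scene. Friction and masses are not known exactly. Their poses are not given: they have to be found in the camera images.
- grinder: Dark coffee grinder, 3.4 kg, loose on rubber feet. Origin on the worktop below the grind wheel's axis; x to its back, y to its left, z up; its front looks along -x. Lower housing x -22 (drawer front 3 mm more) to 148, y -102 to 58 mm, deck on top at z 84 mm. Upper housing from x 36 mm back, top z 130 mm; hopper 106 mm across centred at x 95, y -22 mm, top z 236 mm.
- wheel_axis (a point): Centre of the grind wheel, half-way up its edge, 96 mm above the worktop; axes as the grinder's. Black horizontal disc on the deck, turning about z, 16 mm thick (z 88 to 104 mm). Its front juts 18 mm out past the housing's front, over open worktop. A fixed silver cap, 33 mm across, top z 110 mm, over its centre bears a red pointer towards the front (-x).
- wheel_part (a joint): Turn of the wheel, rad: 0 = orange dot at the red pointer; grows anticlockwise from above (its front edge moves to the grinder's -y). Clicks every 0.785 rad; starts 2, 3 or 4 clicks short of 0 (-1.57, -2.36 or -3.14). About 3 N at the edge to leave a click, less up to half-way; past half-way it springs on into the next once the lobes are free, before it springs back.
- orange_dot (a point): The orange dot on top of the wheel, 8 mm across, 24.5 mm from the wheel's axis. The seven other dots, one at each click, are white and smaller.
- start_top (a point): Top centre of the silver round start button, 24 mm across in a black collar of 38 mm, on the deck to the right of the wheel (4 mm back and 78 mm right of its axis), 103 mm above the worktop. It is pressed straight down.
- start (a joint): Travel of the start button, m: 0 released, 0.005 fully down, which takes 5 N; it springs back up.
- mug: White mug with dark spots, 82 x 117 x 91 mm, upright, bystander on the grinder's left. Origin under its centre.
- bean_jar: Glass jar with grey lid, 84 mm across, 144 mm high, bystander at the back left of the grinder. Origin under its centre.
- spoon: Steel teaspoon, 130 x 27 x 11 mm, lying left in front of the grinder. Origin under its centre.
- wheel_front (a point): The point of the wheel's outer circle straight ahead of its axis (40 mm from it along the grinder's -x), 96 mm above the worktop; it does not turn. Eight lobes, 45 degrees apart, stand out from the disc's 30 mm radius to 40 mm; each is 9 mm wide with a round end. At each click two lobes stand 22.5 degrees either side of this point, a gap of 18 mm between them.

How it is judged:
By the outcome, as a careful person would: the job done as asked, in the order asked, and still so for the second after the job is handed in, with the robot touching nothing.
It also fails if it takes over 51 s, if anything falls off the work surface, if the arm or the gripper's body presses on something with over 40 N, if the wrist force passes 120 N, or if a joint passes its speed limit or range.

## Working session

There is one attempt and no reset: what is moved stays moved. The work goes in short steps, Python scripts to look and compute and a tool call to move; the robot and the scene stay as the last step left them, time stands still between calls to the robot, and variables do not carry over. Pictures are saved under pics/ and viewed, at most 10 in all, crops included, and the job is handed in when it is done.

Besides the shell and the picture viewer there is one more tool, called as name(argument=value, ...) on one line, values as JSON. play_rows: Moves the arm, as the interface text tells. Its arguments: {"type":"object","properties":{"dp":{"type":"array"},"rot":{"type":"array"},"fingers":{"type":"number"},"grip_force":{"type":"number"}},"required":["dp","rot"]}

```bash
mkdir -p pics; cat > h.py <<'E'
import numpy as np,cv2
from rig import telemetry,optics,r
def ray(f,uv):
    p=cv2.undistortPoints(np.array([[uv]],float),f["mtx"],f["D"])[0,0]
    R=np.array(f["R"]);t=np.array(f["t"]).ravel()
    return -R.T@t, R.T@np.array([p[0],p[1],1.])
def onz(f,uv,z):
    c,d=ray(f,uv); return c+d*(z-c[2])/d[2]
def save(f,n,box=None,s=1):
    im=f["color"][:,:,::-1]
    if box: im=im[box[1]:box[3],box[0]:box[2]]
    cv2.imwrite("pics/"+n,cv2.resize(im,None,fx=s,fy=s,interpolation=cv2.INTER_CUBIC))
E
python3 - <<'E'
from h import *
a=optics.grab_frame("top");b=optics.grab_frame("side")
save(a,"top.png");save(b,"side.png")
for f in(a,b):
    R=np.array(f["R"]);print((-R.T@np.array(f["t"]).ravel()).round(),f["mtx"][0][0])
s=telemetry.sense();print(s["clock"],s["eef_pos"],s["tcp_rot"],s["opening"])
E
```

```text
[400.  86. 938.] 539.8678956838227
[ 365. -649.  480.] 442.8306669551748
0.1 [ 144.70070478 -607.60487096  230.67810195] [-3.14040182e+00  1.73024540e-05  2.33827914e-01] 1.0014980394600979
```

View pics/top.png

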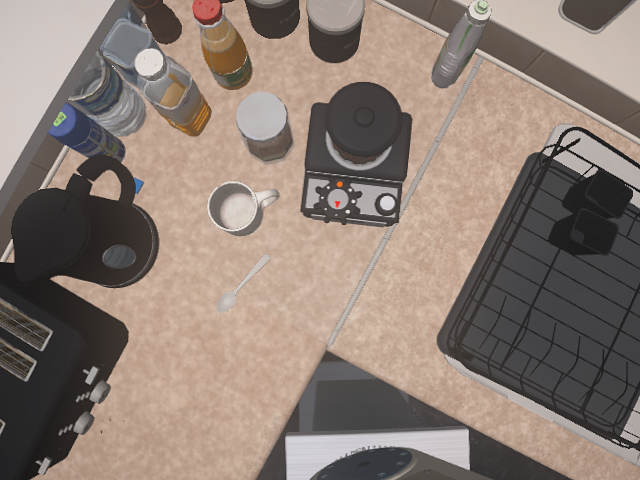

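View pics/side.png

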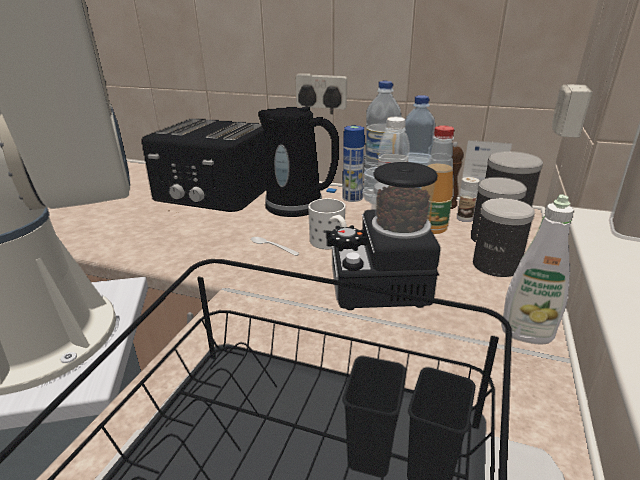

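The top view shows the wheel at about (338,199), the orange dot at the back (340,184), the red pointer at (337,204) and the button at (387,204). The side view shows the front of the wheel is clear. The dot looks about 4 clicks short.

```bash
python3 - <<'E'
from h import *
f=optics.grab_frame("top");im=f["color"]
save(f,"crop.png",(290,150,420,240),6)
hsv=cv2.cvtColor(im,cv2.COLOR_RGB2HSV)
roi=np.zeros(im.shape[:2],bool);roi[170:228,300:410]=1
def cen(m):
    n,l,st,c=cv2.connectedComponentsWithStats((m&roi).astype(np.uint8));
    return [(st[i,4],c[i].round(2)) for i in range(1,n) if st[i,4]>=5]
H,S,V=[hsv[...,i].astype(int) for i in range(3)]
o=cen((H>8)&(H<20)&(S>180)&(V>150)); rd=cen(((H<6)|(H>174))&(S>150)&(V>120)); print(o,rd)
w=cen((S<40)&(V>200));print(w)
for n,c,z in [("or",(o or [0])[0],104),("red",(rd or [0])[0],110)]:
    print(n,onz(f,c[1],z))
for n,uv,z in [("btn",(387.5,204),103),("cap",(337.5,199.5),110),("deckR",(398,224),84),("deckL",(302,215),84)]: print(n,onz(f,uv,z).round(1))
E
```

```text
[(np.int32(22), array([339.09, 183.91]))] [(np.int32(20), array([336.9, 202.9]))]
[(np.int32(143), array([386.97, 202.47])), (np.int32(7), array([352.71, 201.  ])), (np.int32(8), array([347.12, 211.12]))]
or [564.14393441  57.32001307 104.        ]
red [533.10869489  61.76536719 110.        ]
btn [530.6 -17.8 103. ]
cap [538.4  60.7 110. ]
deckR [500.9 -35.8  84. ]
deckL [519.1 117.2  84. ]
```

View pics/crop.png

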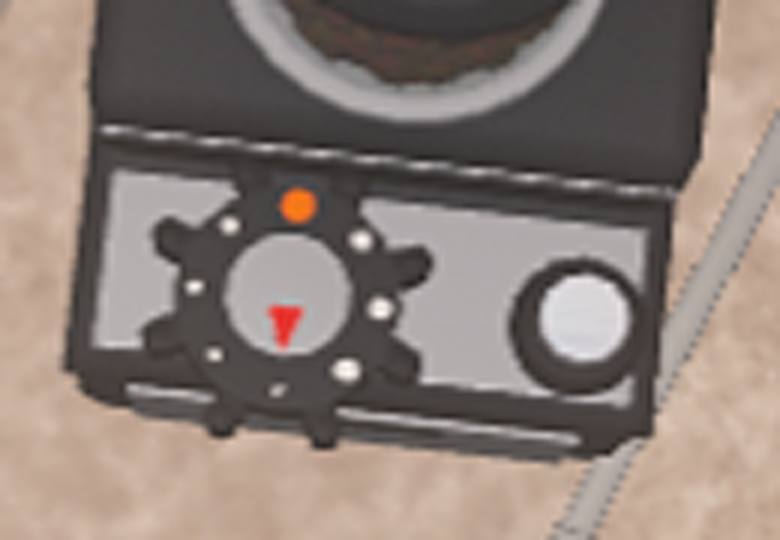

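```bash
cat >> h.py <<'E'
from scipy.spatial.transform import Rotation as Ro
AX=np.array([539.5,60.,0]);YAW=-0.118
def G2W(p): return AX+Ro.from_euler('z',YAW).apply(p)
def to(p,pitch=0,yaw=YAW):
    "p: TCP in grinder coords; prints dp, rot in units from measured pose"
    s=telemetry.sense();R=Ro.from_euler('xyz',s["tcp_rot"])
    T=Ro.from_euler('xyz',[np.pi,pitch,yaw])
    print("dp",(R.inv().apply(G2W(p)-s["eef_pos"])/40).round(2),"rot",(np.degrees((R.inv()*T).as_rotvec())/6).round(2))
def gpos():
    s=telemetry.sense();return Ro.from_euler('z',-YAW).apply(np.array(s["eef_pos"])-AX).round(1),s["contact_force"],s["clock"]
E
python3 -c "
from h import *
to([-90,-20,180]);print(optics.grab_frame('wrist')['mount'])"
```

```text
dp [ 11.18 -14.26   1.28] rot [-0.01  0.    3.36]
[[-1.08613325e-03 -9.49564975e-01 -3.13568460e-01  8.07733228e+01]
 [ 9.99999292e-01 -1.18408267e-03  1.21922191e-04 -2.14493751e-01]
 [-4.87064023e-04 -3.13568106e-01  9.49565588e-01 -1.42664152e+02]
 [ 0.00000000e+00  0.00000000e+00  0.00000000e+00  1.00000000e+00]]
```

```bash
python3 -c "
from h import *
s=telemetry.sense();p0=np.array(s['eef_pos']);p1=G2W([-90,-20,220]);y0=s['tcp_rot'][2];y1=np.pi+YAW
for k in range(5):
    R=Ro.from_euler('xyz',[np.pi,0,y0+(y1-y0)*k/5]); print((R.inv().apply((p1-p0)/5)/40).round(2))
print(np.degrees(y1-y0)/6, p1)"
```

```text
[ 2.24 -2.85  0.05]
[ 3.41 -1.24  0.05]
[3.54 0.76 0.05]
[2.61 2.52 0.05]
[0.88 3.52 0.05]
26.640937330244157 [447.77132626  50.73445018 220.        ]
```

play_rows(dp=[[0.45,-0.57,0],[0.9,-1.14,0],[1.34,-1.71,0],[1.79,-2.28,0],[2.24,-2.85,0.05]], rot=[[0,0,-1.07],[0,0,-2.13],[0,0,-3.2],[0,0,-4.26],[0,0,-5.33]], fingers=1)

```text
clock: 0.62
eef_pos: [205.9, -475.2, 229.4]
tcp_rot: [3.141, 0.0, 0.797]
contact_force: [0.8, 0.9, -0.3]
opening: 0.999
grasp_force: 0.0
```

play_rows(dp=[[0.68,-0.25,0],[1.36,-0.5,0],[2.05,-0.74,0],[2.73,-1.0,0],[3.41,-1.24,0.05]], rot=[[0,0,-1.07],[0,0,-2.13],[0,0,-3.2],[0,0,-4.26],[0,0,-5.33]])

```text
clock: 1.03
eef_pos: [266.4, -343.2, 227.5]
tcp_rot: [3.141, 0.0, 1.355]
contact_force: [0.5, 0.3, 1.0]
opening: 1.002
grasp_force: 0.0
```

play_rows(dp=[[0.7,0.15,0],[1.4,0.3,0],[2.1,0.45,0],[2.8,0.6,0],[3.54,0.76,0.05]], rot=[[0,0,-1.07],[0,0,-2.13],[0,0,-3.2],[0,0,-4.26],[0,0,-5.33]])

```text
clock: 1.45
eef_pos: [327.1, -211.8, 225.6]
tcp_rot: [3.141, 0.001, 1.913]
contact_force: [0.5, -1.0, 0.5]
opening: 1.004
grasp_force: 0.0
```

play_rows(dp=[[0.52,0.5,0],[1.04,1.0,0],[1.56,1.5,0],[2.08,2.0,0],[2.61,2.52,0.05]], rot=[[0,0,-1.07],[0,0,-2.13],[0,0,-3.2],[0,0,-4.26],[0,0,-5.33]])

```text
clock: 1.87
eef_pos: [387.7, -79.7, 223.7]
tcp_rot: [3.141, 0.001, 2.472]
contact_force: [0.7, -0.4, -0.1]
opening: 1.002
grasp_force: 0.0
```

play_rows(dp=[[0.17,0.7,0],[0.35,1.4,0],[0.52,2.1,0],[0.7,2.8,0],[0.88,3.52,0.05]], rot=[[0,0,-1.07],[0,0,-2.13],[0,0,-3.2],[0,0,-4.26],[0,0,-5.33]])

```text
clock: 2.28
eef_pos: [448.2, 52.4, 221.5]
tcp_rot: [3.142, 0.001, 3.03]
contact_force: [1.1, 0.3, 0.4]
opening: 0.999
grasp_force: 0.0
```

```bash
python3 -c "
from h import *
to([-90,-20,220],0,np.pi+YAW);print(gpos())
s=telemetry.sense();f=optics.grab_frame('wrist');save(f,'w1.png')
T=np.eye(4);T[:3,:3]=Ro.from_euler('xyz',s['tcp_rot']).as_matrix();T[:3,3]=s['eef_pos']
C=T@np.array(f['mount']);f['R']=C[:3,:3].T;f['t']=-f['R']@C[:3,3]
im=f['color'];h=cv2.cvtColor(im,cv2.COLOR_RGB2HSV).astype(int);H,S,V=h[...,0],h[...,1],h[...,2]
for n,m,z in [('or',(H>8)&(H<20)&(S>180)&(V>150),104),('red',((H<6)|(H>174))&(S>150)&(V>120),110)]:
    k,l,st,c=cv2.connectedComponentsWithStats(m.astype(np.uint8))
    for i in range(1,k):
        if st[i,4]>40: print(n,st[i,4],c[i],onz(f,c[i],z))
"
```

```text
dp [ 0.01 -0.04  0.04] rot [0.   0.01 0.06]
(array([-89.7, -18.3, 221.5]), array([1.14122286, 0.3255701 , 0.37473531]), 2.2833)
```

View pics/w1.png

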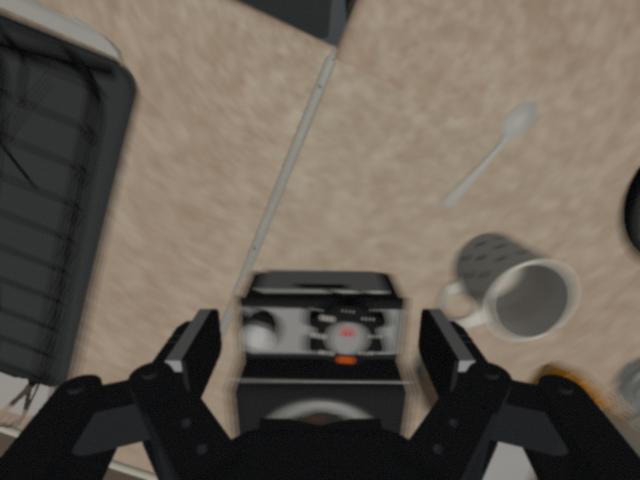

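The wrist view (motion-blurred) shows the wheel centred near (347,335), the orange dot at (346,360), the button at (261,335), and the open fingers either side, clear of the mug at (520,285). I'll measure again now that the arm is still.

```bash
cat >> h.py <<'E'
def wr():
    s=telemetry.sense();f=optics.grab_frame('wrist')
    T=np.eye(4);T[:3,:3]=Ro.from_euler('xyz',s['tcp_rot']).as_matrix();T[:3,3]=s['eef_pos']
    C=T@np.array(f['mount']);f['R']=C[:3,:3].T;f['t']=-f['R']@C[:3,3]
    return f
def blobs(f):
    h=cv2.cvtColor(f['color'],cv2.COLOR_RGB2HSV).astype(int);H,S,V=h[...,0],h[...,1],h[...,2]
    for n,m,z in [('or',(H>5)&(H<22)&(S>170)&(V>130),104),('red',((H<5)|(H>174))&(S>140)&(V>110),110),('btn',(S<40)&(V>165),103)]:
        k,l,st,c=cv2.connectedComponentsWithStats(m.astype(np.uint8))
        for i in range(1,k):
            if st[i,4]>20:
                p=onz(f,c[i],z);g=Ro.from_euler('z',-YAW).apply(p-AX)
                if abs(g[0])<60 and -110<g[1]<60: print(n,st[i,4],c[i].round(1),p.round(1),'g',g.round(1))
E
python3 -c "
from h import *
optics.grab_frame('wrist');f=wr();save(f,'w2.png',(220,250,440,450),3);blobs(f)
for u in [(348,337)]: print(onz(f,u,110))
"
```

```text
or 64 [336.5 357.9] [563.6  56.5 104. ] g [ 24.4  -0.6 104. ]
red 53 [338.7 329.8] [531.2  61.1 110. ] g [-8.4e+00  1.0e-01  1.1e+02]
btn 22 [254.  338.7] [536.5 -13.4 103. ] g [  5.7 -73.3 103. ]
[539.18364467  68.33225782 110.        ]
```

View pics/w2.png

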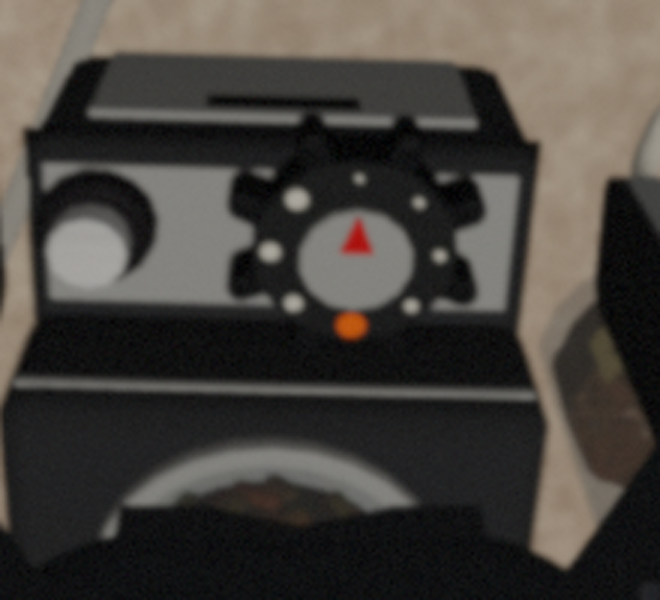

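The second view agrees with the first to within 1 mm and confirms 4 clicks. I'm going down in front of the wheel.

```bash
python3 -c "
from h import *
print(gpos()[0]);to([-90,-14.5,79],0,np.pi+YAW)"
```

```text
[-89.8 -18.3 221.1]
dp [0.   0.1  3.55] rot [ 0.   -0.    0.04]
```

play_rows(dp=[[0,0.02,0.75],[0,0.05,1.5],[0,0.08,2.25],[0,0.1,3.0],[0,0.1,3.55]], rot=[[0,0,0.04],[0,0,0.04],[0,0,0.04],[0,0,0.04],[0,0,0.04]])

```text
clock: 2.85
eef_pos: [446.8, 53.9, 77.4]
tcp_rot: [-3.141, -0.002, 3.018]
contact_force: [-0.2, -0.8, -0.5]
opening: 1.001
grasp_force: 0.0
```

play_rows(dp=[[-0.4,0,0],[-0.75,0,0],[-1.0,0,0],[-1.17,0,0],[-1.17,0,0]], rot=[[0,0,0],[0,0,0],[0,0,0],[0,0,0],[0,0,0]])

```text
clock: 3.27
eef_pos: [496.1, 48.6, 79.7]
tcp_rot: [3.141, 0.001, 3.019]
contact_force: [0.3, -0.2, 0.0]
opening: 0.998
grasp_force: 0.0
```

```bash
python3 -c "
from h import *
print(gpos());optics.grab_frame('wrist');f=wr();save(f,'w3.png');blobs(f);print(gpos())"
```

```text
(array([-41.8, -16.4,  79.7]), array([ 0.26158204, -0.22478302,  0.00506252]), 3.2667)
red 79 [361.6 414.2] [527.6  62.2 110. ] g [-12.1   0.8 110. ]
btn 69 [320.  392.9] [520.8  45.8 103. ] g [-16.9 -16.3 103. ]
(array([-43.6, -16.4,  79.4]), array([ 0.05968314, -0.33365113,  0.19625808]), 3.3667)
```

View pics/w3.png

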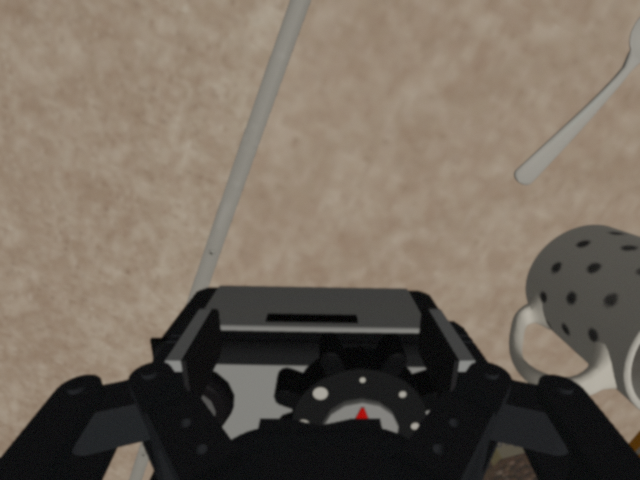

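The left finger (right in the image, pad near (440,345)) is just left of the front-left lobe, and the mug is clear. Pushing the first click.

play_rows(dp=[[0,-0.2,0],[0,-0.4,0],[0,-0.6,0],[0,-0.78,0],[0,-0.78,0]], rot=[[0,0,0],[0,0,0],[0,0,0],[0,0,0],[0,0,0]])

```text
clock: 3.78
eef_pos: [490.6, 16.8, 79.4]
tcp_rot: [-3.141, 0.0, 3.019]
contact_force: [-0.0, -0.5, -0.1]
opening: 1.0
grasp_force: 0.0
```

```bash
python3 -c "
from h import *
print(gpos());f=wr();save(f,'w4.png',(240,280,480,460),3);print(gpos())"
```

```text
(array([-43.5, -48.7,  79.4]), array([-0.04074793, -0.54008203, -0.10379601]), 3.7833)
(array([-43.3, -48.1,  79.4]), array([ 0.17476678, -0.70972338,  0.01105874]), 3.8333)
```

View pics/w4.png

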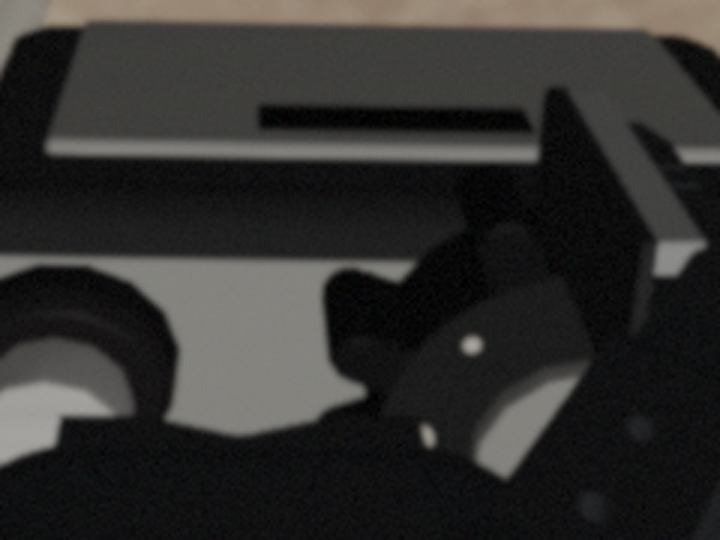

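The finger sits in the gap behind the lobe with no force, so the wheel has advanced. I'll withdraw, go back left and check.

play_rows(dp=[[0.4,0,0],[0.8,0,0],[1.1,0.25,0],[1.1,0.8,0],[1.1,0.8,0]], rot=[[0,0,0],[0,0,0],[0,0,0],[0,0,0],[0,0,0]])

```text
clock: 4.25
eef_pos: [451.3, 57.1, 79.6]
tcp_rot: [3.141, 0.001, 3.02]
contact_force: [0.2, 0.3, -0.1]
opening: 1.0
grasp_force: 0.0
```

```bash
python3 -c "
from h import *
print(gpos());optics.grab_frame('wrist');a=wr();blobs(a);f=optics.grab_frame('top');print('top');blobs(f)
A=cv2.resize(a['color'][280:470,240:480],None,fx=1.6,fy=1.6);B=cv2.resize(f['color'][150:240,290:420],(384,304));cv2.imwrite('pics/c1.png',np.hstack([A,B])[...,::-1])
print(gpos())"
```

```text
(array([-87.2, -13.2,  79.6]), array([ 0.24933684,  0.32578536, -0.05649289]), 4.25)
top
or 22 [327.9 187. ] [559.6  75.1 104. ] g [ 18.2  17.3 104. ]
btn 179 [315.3 185.1] [563.4  94.7 103. ] g [ 19.6  37.3 103. ]
btn 54 [358.4 185.5] [561.  27. 103.] g [ 25.3 -30.2 103. ]
btn 7010 [355.3 232.6] [486.8  34.2 103. ] g [-49.3 -31.8 103. ]
(array([-86.9, -15. ,  79.4]), array([ 0.11014119, -0.24691288,  0.05759453]), 4.4)
```

View pics/c1.png

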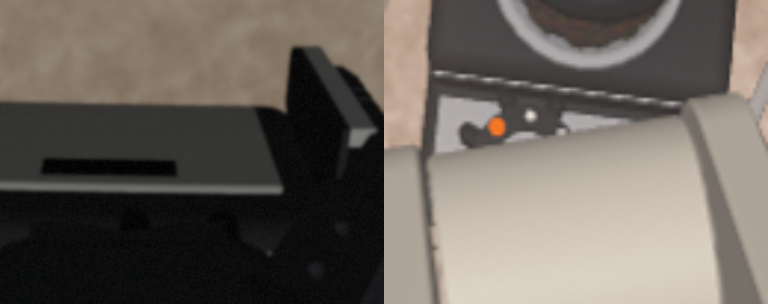

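The top view shows the orange dot at (328,187), at 45° left-back, so exactly one click is done. Repeating.

play_rows(dp=[[-0.4,0,0],[-0.8,0,0],[-1.1,0,0],[-1.1,0,0],[-1.1,0,0]], rot=[[0,0,0],[0,0,0],[0,0,0],[0,0,0],[0,0,0]])

```text
clock: 4.82
eef_pos: [494.9, 49.5, 79.1]
tcp_rot: [-3.141, -0.0, 3.019]
contact_force: [-0.5, 0.5, -1.0]
opening: 1.0
grasp_force: 0.0
```

play_rows(dp=[[0,-0.2,0],[0,-0.4,0],[0,-0.6,0],[0,-0.8,0],[0,-0.8,0]], rot=[[0,0,0],[0,0,0],[0,0,0],[0,0,0],[0,0,0]])

```text
clock: 5.23
eef_pos: [490.4, 16.7, 79.3]
tcp_rot: [-3.141, -0.0, 3.02]
contact_force: [-0.1, 0.6, -0.1]
opening: 1.005
grasp_force: 0.0
```

play_rows(dp=[[0.4,0,0],[0.8,0,0],[1.1,0.25,0],[1.1,0.8,0],[1.1,0.8,0]], rot=[[0,0,0],[0,0,0],[0,0,0],[0,0,0],[0,0,0]])

```text
clock: 5.65
eef_pos: [451.2, 56.9, 79.6]
tcp_rot: [3.141, 0.001, 3.02]
contact_force: [0.9, -0.4, 0.9]
opening: 1.003
grasp_force: 0.0
```

```bash
python3 -c "
from h import *
f=optics.grab_frame('top');blobs(f);print(gpos())"
```

```text
btn 182 [315.1 185.3] [563.1  95.  103. ] g [ 19.3  37.5 103. ]
btn 59 [358.6 185.7] [560.8  26.7 103. ] g [ 25.1 -30.6 103. ]
btn 7019 [354.3 233.1] [486.   35.8 103. ] g [-50.3 -30.3 103. ]
(array([-87. , -14.3,  79.6]), array([0.00527024, 0.54391687, 0.00971608]), 5.7)
```

play_rows(dp=[[-0.4,0,0],[-0.8,0,0],[-1.1,0,0],[-1.1,0,0],[-1.1,0,0]], rot=[[0,0,0],[0,0,0],[0,0,0],[0,0,0],[0,0,0]])

```text
clock: 6.12
eef_pos: [494.9, 49.5, 79.1]
tcp_rot: [-3.141, -0.0, 3.02]
contact_force: [-0.8, 0.5, 0.1]
opening: 1.0
grasp_force: 0.0
```

play_rows(dp=[[0,-0.2,0],[0,-0.4,0],[0,-0.6,0],[0,-0.8,0],[0,-0.8,0]], rot=[[0,0,0],[0,0,0],[0,0,0],[0,0,0],[0,0,0]])

```text
clock: 6.53
eef_pos: [490.4, 16.7, 79.3]
tcp_rot: [-3.141, -0.0, 3.02]
contact_force: [-0.5, 0.0, 1.3]
opening: 0.999
grasp_force: 0.0
```

play_rows(dp=[[0.4,0,0],[0.8,0,0],[1.1,0.25,0],[1.1,0.8,0],[1.1,0.8,0]], rot=[[0,0,0],[0,0,0],[0,0,0],[0,0,0],[0,0,0]])

```text
clock: 6.95
eef_pos: [451.2, 56.9, 79.6]
tcp_rot: [3.141, 0.001, 3.02]
contact_force: [0.6, -0.8, 0.3]
opening: 1.003
grasp_force: 0.0
```

play_rows(dp=[[0,0,-0.8],[0,0,-1.6],[0,0,-2.4],[0,0,-2.4],[0,0,-2.4]], rot=[[0,0,0],[0,0,0],[0,0,0],[0,0,0],[0,0,0]])

```text
clock: 7.37
eef_pos: [452.7, 55.1, 177.0]
tcp_rot: [3.141, 0.005, 3.02]
contact_force: [-0.8, -0.1, -0.2]
opening: 0.998
grasp_force: 0.0
```

```bash
python3 -c "
from h import *
optics.grab_frame('wrist');f=wr();blobs(f);print(gpos());save(f,'w5.png',(240,250,480,430),3)"
```

```text
or 93 [366.1 346.5] [524.6  80.1 104. ] g [-17.2  18.2 104. ]
red 84 [342.1 361.9] [531.2  61.6 110. ] g [ -8.4   0.6 110. ]
(array([-87.5, -15.5, 174.8]), array([-0.06504658, -0.02763864, -0.80009719]), 7.4667)
```

The dot is at 45° left-front, so one click remains.

play_rows(dp=[[0,0,0.8],[0,0,1.6],[0,0,2.4],[0,0,2.4],[0,0,2.4]], rot=[[0,0,0],[0,0,0],[0,0,0],[0,0,0],[0,0,0]])

```text
clock: 7.88
eef_pos: [448.9, 54.9, 77.4]
tcp_rot: [-3.14, -0.006, 3.02]
contact_force: [-0.1, -0.2, 0.7]
opening: 0.998
grasp_force: 0.0
```

play_rows(dp=[[-0.4,0,0],[-0.8,0,0],[-1.1,0,0],[-1.1,0,0],[-1.1,0,0]], rot=[[0,0,0],[0,0,0],[0,0,0],[0,0,0],[0,0,0]])

```text
clock: 8.3
eef_pos: [495.3, 49.9, 80.1]
tcp_rot: [3.141, 0.001, 3.02]
contact_force: [-0.4, 0.7, 0.4]
opening: 0.997
grasp_force: 0.0
```

play_rows(dp=[[0,-0.2,0],[0,-0.4,0],[0,-0.6,0],[0,-0.8,0],[0,-0.8,0]], rot=[[0,0,0],[0,0,0],[0,0,0],[0,0,0],[0,0,0]])

```text
clock: 8.72
eef_pos: [490.3, 16.7, 79.4]
tcp_rot: [-3.141, -0.0, 3.02]
contact_force: [-0.2, 1.1, -1.0]
opening: 1.002
grasp_force: 0.0
```

play_rows(dp=[[0.4,0,0],[0.8,0,0],[1.1,0,0],[1.1,0,0],[1.1,0,0]], rot=[[0,0,0],[0,0,0],[0,0,0],[0,0,0],[0,0,0]])

```text
clock: 9.13
eef_pos: [447.4, 23.6, 79.5]
tcp_rot: [3.142, 0.001, 3.021]
contact_force: [1.2, -0.8, -0.6]
opening: 1.001
grasp_force: 0.0
```

play_rows(dp=[[0,0,-0.8],[0,0,-1.6],[0,0,-2.4],[0,0,-2.4],[0,0,-2.4]], rot=[[0,0,0],[0,0,0],[0,0,0],[0,0,0],[0,0,0]], fingers=0)

```text
clock: 9.55
eef_pos: [449.8, 23.6, 177.4]
tcp_rot: [3.141, 0.005, 3.02]
contact_force: [-0.0, 1.4, -0.1]
opening: 0.3
grasp_force: 0.0
```

```bash
python3 -c "
from h import *
optics.grab_frame('wrist');f=wr();blobs(f);print(gpos(),telemetry.sense()['opening'])
p=25
to([-30,-80,160],np.radians(20),np.pi+YAW);to([-30,-80,160],-np.radians(20),np.pi+YAW)
for pt in (20,-20): print(Ro.from_euler('xyz',[np.pi,np.radians(pt),np.pi]).apply([0,0,1]))"
```

```text
or 92 [387.1 336. ] [514.9  64.3 104. ] g [-24.9   1.4 104. ]
(array([-87., -47., 175.]), array([-0.47146665, -0.35680713, -0.8503954 ]), 9.65) 0.11569735536388696
dp [-1.43 -0.82  0.38] rot [-0.01 -3.33 -0.03]
dp [-1.43 -0.82  0.38] rot [ 0.01  3.34 -0.03]
[ 3.42020143e-01  8.05792925e-17 -9.39692621e-01]
[-3.42020143e-01  1.64350067e-16 -9.39692621e-01]
```

The dot is at the pointer, about 3° off and within measurement error. Closing the fingers and tilting so the gripper body leans away from the hopper, then going above the button.

play_rows(dp=[[-0.5,-0.3,0],[-0.9,-0.5,0],[-1.3,-0.7,0],[-1.43,-0.82,0.2],[-1.43,-0.82,0.2]], rot=[[0,-0.9,0],[0,-1.8,0],[0,-2.6,0],[0,-3.33,-0.03],[0,-3.33,-0.03]])

```text
clock: 10.07
eef_pos: [497.0, -16.5, 164.1]
tcp_rot: [-3.14, 0.346, 3.024]
contact_force: [-1.5, 0.4, -1.2]
opening: -0.001
grasp_force: 0.0
```

```bash
python3 -c "
from h import *
f=wr();f=wr();blobs(f);print(gpos(),telemetry.sense()['opening']);to([10,-78,112],np.radians(20),np.pi+YAW);to([10,-78,100],np.radians(20),np.pi+YAW);save(f,'w6.png')"
```

```text
or 138 [452.3 245.4] [516.   64.5 104. ] g [-23.8   1.7 104. ]
red 89 [447.8 271.1] [531.9  61.7 110. ] g [ -7.8   0.8 110. ]
btn 215 [555.5 207.1] [495.2 121.7 103. ] g [-51.3  56.  103. ]
btn 26 [476.3 254.9] [526.6  81.2 103. ] g [-15.3  19.5 103. ]
btn 632 [324.7 274.7] [532.2 -16.9 103. ] g [  1.8 -77.3 103. ]
btn 26 [479.  275.1] [544.9  85.8 103. ] g [  2.3  26.2 103. ]
btn 31 [461.4 293. ] [561.   76.2 103. ] g [ 19.5  18.6 103. ]
(array([-31.8, -80.2, 165.8]), array([ 0.10277132, -0.98192544, -0.35133129]), 10.1667) -0.0020110346352005194
dp [-0.53  0.06  1.62] rot [-0.01 -0.06 -0.  ]
dp [-0.43  0.06  1.9 ] rot [-0.01 -0.06 -0.  ]
```

View pics/w6.png

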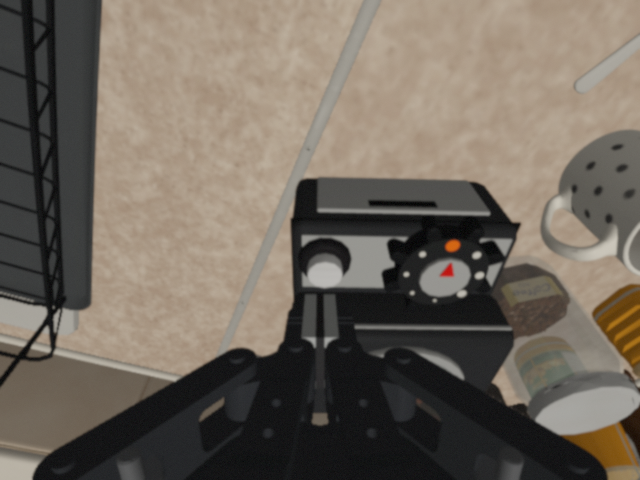

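The view shows the orange dot (452,245) in line with the red pointer (447,270). The shut fingertips (320,300) are lined up behind the button (325,268).

play_rows(dp=[[-0.3,0.03,0.4],[-0.53,0.06,0.8],[-0.53,0.06,1.25],[-0.53,0.06,1.62],[-0.53,0.06,1.62]], rot=[[0,0,0],[0,0,0],[0,0,0],[0,0,0],[0,0,0]])

```text
clock: 10.58
eef_pos: [542.0, -18.3, 111.2]
tcp_rot: [-3.141, 0.343, 3.024]
contact_force: [-0.9, -0.3, 1.1]
opening: -0.001
grasp_force: 0.0
```

```bash
python3 -c "
from h import *
optics.grab_frame('wrist');print(gpos());to([8,-78,101.5],np.radians(20),np.pi+YAW)"
```

```text
(array([ 11.6, -77.5, 112.2]), array([-0.27905279, -0.28964746, -0.34525898]), 10.6333)
dp [ 0.17 -0.01  0.22] rot [-0.01 -0.05  0.  ]
```

play_rows(dp=[[0.02,0,0.06],[0.04,0,0.12],[0.06,0,0.16],[0.075,0,0.2],[0.075,0,0.2]], rot=[[0,0,0],[0,0,0],[0,0,0],[0,0,0],[0,0,0]])

```text
clock: 11.05
eef_pos: [542.2, -18.5, 105.4]
tcp_rot: [-3.141, 0.349, 3.024]
contact_force: [-0.5, 0.5, 1.4]
opening: -0.0
grasp_force: 0.7
```

```bash
python3 -c "
from h import *
print(gpos());optics.grab_frame('wrist');print(gpos())"
```

```text
(array([ 11.9, -77.6, 105.4]), array([-0.52264158,  0.48335647,  1.44656406]), 11.05)
(array([ 11.9, -77.7, 105.5]), array([0.81744723, 0.38426172, 1.75728609]), 11.1)
```

play_rows(dp=[[0.015,0,0.04],[0.025,0,0.07],[0.034,0,0.094],[0.034,0,0.094],[0.034,0,0.094]], rot=[[0,0,0],[0,0,0],[0,0,0],[0,0,0],[0,0,0]])

```text
clock: 11.52
eef_pos: [542.2, -18.5, 101.2]
tcp_rot: [-3.141, 0.349, 3.024]
contact_force: [-1.2, -0.0, 4.1]
opening: 0.003
grasp_force: 2.2
```

play_rows(dp=[[0.01,0,0.03],[0.02,0,0.05],[0.025,0,0.07],[0.025,0,0.07],[0.025,0,0.07]], rot=[[0,0,0],[0,0,0],[0,0,0],[0,0,0],[0,0,0]])

```text
clock: 11.93
eef_pos: [542.5, -18.6, 99.6]
tcp_rot: [-3.141, 0.351, 3.024]
contact_force: [-12.7, 1.1, 28.4]
opening: 0.003
grasp_force: 14.4
```

The button has bottomed out at about 28 N. Letting go straight up.

play_rows(dp=[[-0.05,0,-0.15],[-0.15,0,-0.4],[-0.35,0,-0.95],[-0.6,0,-1.6],[-0.6,0,-1.6]], rot=[[0,0,0],[0,0,0],[0,0,0],[0,0,0],[0,0,0]])

```text
clock: 12.35
eef_pos: [545.4, -18.6, 170.9]
tcp_rot: [3.141, 0.355, 3.024]
contact_force: [1.9, -0.3, 0.4]
opening: 0.002
grasp_force: 0.0
```

play_rows(dp=[[0.6,0,-0.2],[1.2,0,-0.3],[1.5,0,-0.3],[1.5,0,-0.3],[1.5,0,-0.3]], rot=[[0,0,0],[0,0,0],[0,0,0],[0,0,0],[0,0,0]])

```text
clock: 12.77
eef_pos: [482.9, -11.4, 157.0]
tcp_rot: [-3.141, 0.349, 3.024]
contact_force: [0.5, 0.5, -0.4]
opening: -0.001
grasp_force: 0.0
```

```bash
python3 -c "
from h import *
f=wr();f=wr();blobs(f);print(gpos());save(f,'w7.png')"
```

```text
or 125 [445.5 269. ] [515.8  64.3 104. ] g [-24.    1.5 104. ]
red 88 [441.1 293.8] [531.7  61.6 110. ] g [ -7.9   0.7 110. ]
btn 180 [549.7 223.7] [488.2 121.  103. ] g [-58.1  54.5 103. ]
btn 162 [320.  289.5] [525.6 -16.1 103. ] g [ -4.9 -77.2 103. ]
btn 22 [472.5 296.5] [544.8  85.8 103. ] g [  2.3  26.3 103. ]
btn 22 [454.8 313.4] [561.2  75.9 103. ] g [ 19.7  18.4 103. ]
(array([-46.4, -77.5, 157.6]), array([-0.0092154 ,  1.85119216,  0.09493331]), 12.8667)
```

View pics/w7.png

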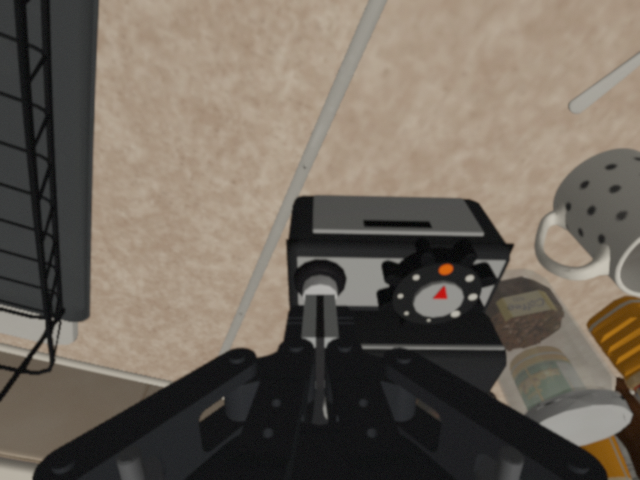

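The orange dot (445,269) is in line with the pointer (441,294), the grinder hasn't moved, and the arm touches nothing. Handing in.

```bash
python3 -c "
from rig import r
print(r.sign_off())"
```

```text
the job is handed in; nothing more can be done
None
```

The wheel was flicked four clicks anticlockwise until the orange dot rested at the red pointer, then the start button was pressed fully down (about 28 N at the stop) and released; nothing else was seen to move, and the job was handed in at about 13 s.

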